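# Find the packed carton by feel and slide it home on the counter scale

## Task

Three look-alike closed cartons stand on the packing board: one holds a brass pot, the other two are only stuffed with paper. Feel which is the heavy one by nudging them, then slide that carton onto the weighing plate, right home in the corner against both the back fence and the end fence, so that the plate sinks under it. The light cartons stay upright where they are, with no more than a small nudge of up to 4 cm, and the brass and steel ware around the board is left alone.

Things in the scene. Friction and masses are not known exactly. Their poses are not given: they have to be found in the camera images.
- board: the fixed grey packing board on the counter; origin on the counter; in its frame it reaches x -150 to +140 mm (x away from the robot), y -260 to +290 mm, top at z 24 mm. The cartons' row is at about x = -70 mm, y = -180, -30 and +120 mm, leaving a free lane 140 mm wide along the back fence
- back_fence (a point): middle of the back fence's inner face (x = 120 mm in the board's frame), at its foot: an aluminium bar along the far edge over the board's whole length, 20 mm thick, its top 30 mm above the board's top
- end_fence (a point): middle of the end fence's inner face (y = 270 mm in the board's frame), at its foot: a like bar across the +y end, from x 0 to 140 mm, 20 mm thick, its top 30 mm above the board's top, a grey scale housing 40 mm high behind it
- home (a point): where the centre of a carton's underside comes when it is home in the corner, touching both fences: board frame (70, 220, 24) mm, same axes as the board
- plate (a joint): sinking of the square steel weighing plate (105 x 105 mm, inset level with the board in the corner of the two fences, centred about the home point): 0 empty, grows downwards in m, spring 1.6 N per mm; a light carton sinks it about 1 mm, the heavy one 4 to 6 mm (the reading is noisy)
- carton_a: a closed plain cardboard carton, 100 x 100 mm, 70 mm high, paper tape over its lid; the three look and measure the same and start in a row on the front half of the board. One of the three (any) holds a brass pot and weighs 0.65 to 0.95 kg, the other two hold only paper, 0.13 kg. Origin: centre of its underside; x, y along its sides, z up
- carton_b: a closed plain cardboard carton, 100 x 100 mm, 70 mm high, paper tape over its lid; the three look and measure the same and start in a row on the front half of the board. One of the three (any) holds a brass pot and weighs 0.65 to 0.95 kg, the other two hold only paper, 0.13 kg. Origin: centre of its underside; x, y along its sides, z up
- carton_c: a closed plain cardboard carton, 100 x 100 mm, 70 mm high, paper tape over its lid; the three look and measure the same and start in a row on the front half of the board. One of the three (any) holds a brass pot and weighs 0.65 to 0.95 kg, the other two hold only paper, 0.13 kg. Origin: centre of its underside; x, y along its sides, z up
- bowl_a: bystander: small brass bowl, 70 mm across, 40 mm high, on a brass tray 220 mm across to the right of the board; origin: centre of its underside
- bowl_b: bystander: a second small brass bowl, the same, on the same tray
- tumbler: bystander: steel tumbler, 66 mm across, 85 mm high, to the left of the board; origin: centre of its underside
- pot: bystander: brass pot, 90 mm across, 75 mm high, to the left of the board; origin: centre of its underside
Not all that is in view belongs to the job. Leave any blue or pink look-alike of the carton_b alone. What is shaped like the carton_c but red is not meant.

How it is judged:
By the outcome, as a careful person would: the job done as asked, in the order asked, and still so for the second after the job is handed in, with the robot touching nothing.
It also fails if it takes over 72 s, if anything falls off the work surface, if the arm or the gripper's body presses on something with over 40 N, if the wrist force passes 120 N, or if a joint passes its speed limit or range.

## Robot

A 6-joint arm with a two-finger parallel gripper is mounted at the origin on the work surface. World frame = base frame: x ahead of the robot, y to its left, z up, the work surface at z = 0. Lengths are in mm, angles in rad, forces in N, time in s.
With the tool pointing down it reaches from about 375 to 825 mm from the base axis. Payload 5.5 kg.
Tool frame: the origin (TCP) lies between the finger pads; the fingertips stand 8 mm ahead of it and the grasp point (between the pads) lies 11 mm behind it; z points along the fingers, y is the direction in which the jaws open and shut (so a half turn about z gives the same grasp; the last joint's range is limited). The gripper opens to 85 mm and grips with 20 to 120 N. Pads are 22 mm wide; open, the fingers measure 114 mm over their backs; the gripper's body (76 mm by 85 mm) begins 54 mm behind the grasp point. The pads swing forward as they close: fully open they stand 13 mm farther back than shut.
Start: joints at [1.336, 0.314, -0.047, 1.21, 0, 1.571], TCP at [139.586, 583.533, 239.299] pointing down, gripper open.
Joint ranges: [-2.67, 2.67], [-0.69, 1.73], [-1.03, 1.25], [-2.08, 2.16], [-1.42, 1.45], [-3.14, 3.14]. Speed limits (rad/s): [2.39, 2.39, 3.01, 3.14, 3.14, 3.14].

## Interface

Orientations are given as a unit quaternion [x, y, z, w].
In Python, from station import r, viewer, order gives the robot as it stands. The module is installed in compiled form; this text tells all that it offers.
- The arm moves only by the tool drive_tool, never from a script. Its argument "deltas" is one flat list of numbers, 5 for each row, row after row: the finger opening in cm, from 0 to 8.54, then the shift along the tool's x, y, z in cm, then the turn about the tool's z in units of 5 degrees (1.0 is 5 degrees). In form: [claw, tx, ty, tz, turn, claw, tx, ty, tz, turn, ...]. A call has 1 to 10 rows; each row shifts and turns the commanded pose from where the row before left it, along the tool's axes as they then stand; what a row does not reach is not made up. A row lasts 1/10 s, in which the tool goes at most 50 mm and 8.59 degrees, less where a joint would pass 70% of its speed; a pose out of reach is approached as far as the arm can. A call is refused whole if a number of a shift passes 5 or a number of a turn 1, either way. A call with a gripper value outside its range is refused whole. The fingers move at their own pace and stop on an object; the grip force is fixed at half the most. Time passes only in rows, so rows that do not move let the fingers close. It gives the time, the measured TCP pose, the force and the opening at its end, in the units of the state.
- r.get_state(): the state, without advancing time (a new reading comes with each control period).
- viewer.snapshot(name): name is "scene" or "top" or "wrist"; returns the picture (420x560x3 uint8, red, green, blue); there is no depth.
- viewer.get_calibration(name): a dict with "camera_matrix" (3x3 intrinsics, pixels), "T" (4x4, takes a point from camera to world coordinates); the wrist camera has in their place "tool_from_camera" (4x4, takes a point from camera to tool coordinates, whose origin is the TCP and whose axes are the flange's). Camera axes: x right, y up, looking along -z (the intrinsics and any distortion apply to the point x, -y, -z); pixel columns grow to the right and rows downward; lengths in mm; the calibration is good to about 2 mm. The wrist camera is an equidistant fisheye: a pixel r from the principal point sees the ray r / f radians off the axis. A picture is of the moment at which its call begins: read the wrist's pose just before it. get_calibration takes no time and is no camera call.
- order.job_done(): hands the job in, once; it reports no verdict.
Trained networks look in the newest picture that a camera, given by its name, has taken for a name from the list of things; names that differ only in an ending like _2 or _b are one class to them, and where a whole thing is asked for, a point or a joint stands for the part that bears it (a point fixed in the world has none). Each returns a list of dicts, best first, with "conf" (0 to 1); they miss things now and then, are a little off and sometimes report something else, mostly with a low value. They report only what shows in the picture. A call takes as long as a camera call. They do not tell look-alikes from the thing itself.
- viewer.boxes_of(camera, thing): "at" ([column, row] in pixels, amid what is visible of it).
- viewer.outline_of(camera, thing): "pixels" (420x560 bool, what is visible of it) and "at" ([column, row] in pixels, amid what is visible of it).
The state is a dict: "time": time; "joint_pos": joint angles; "joint_velocities": joint speeds; "effort": joint torques, N m; "tcp_pos": TCP position; "tool_rot": TCP orientation; "wrist_force": force on the tool from outside, world axes, zero at the start; "moment": the same for the moment, N m; "width": opening from 0.0 (shut) to 1.0 (fully open).
Only numpy, scipy, OpenCV 4.12 (cv2) and the standard library are available. Lean on these libraries where they do the work, as an engineer would, in place of code of your own. Each camera call takes 0.05 s, during which the arm holds its last target. There are 200 camera calls.

## Working session

There is one attempt and no reset: what is moved stays moved. The work goes in short steps, Python scripts to look and compute and a tool call to move; the robot and the scene stay as the last step left them, time stands still between calls to the robot, and variables do not carry over. Pictures are saved under pics/ and viewed, about 8 in all and at most 12, crops included, and the job is handed in when it is done.

Besides the shell and the picture viewer there is one more tool, called after "Request:" as name(argument=value, ...) on one line, values as JSON. drive_tool: Moves the arm, as the interface text tells. Its arguments: {"type":"object","properties":{"deltas":{"type":"array","items":{"type":"number"}}},"required":["deltas"]}

```bash
mkdir -p pics; cat > h.py <<'E'
import numpy as np, cv2
from scipy.spatial.transform import Rotation as R
from station import r, viewer, order
def snap(cam,name):
    im=viewer.snapshot(cam); cv2.imwrite(f'pics/{name}.png',im[:,:,::-1]); return im
def ray_to_z(cam,px,z):
    c=viewer.get_calibration(cam);K=np.array(c['camera_matrix']);T=np.array(c['T'])
    d=np.linalg.inv(K)@np.array([px[0],px[1],1.]);d=T[:3,:3]@(d*[1,-1,-1]);o=T[:3,3]
    return o+d*(z-o[2])/d[2]
def proj(cam,P):
    c=viewer.get_calibration(cam);K=np.array(c['camera_matrix']);T=np.array(c['T'])
    p=np.linalg.inv(T)@np.append(P,1);q=K@(p[:3]*[1,-1,-1]);return q[:2]/q[2]
E
python3 - <<'E'
from h import *
print(r.get_state())
a=snap('top','top0');b=snap('scene','scene0')
cv2.imwrite('pics/both.png',cv2.resize(np.vstack([a,b])[:,:,::-1],(800,1200))[:600])
print(viewer.get_calibration('top'))
for t in['carton_a','board','plate','back_fence','end_fence']:
    for d in viewer.boxes_of('top',t): print(t,d, ray_to_z('top',d['at'],94 if t[0]=='c' else 24).round())
E
```

```text
{'time': 0.0, 'joint_pos': array([ 1.33598930e+00,  3.14250846e-01, -4.80512047e-02,  1.21017168e+00,
        3.41238325e-06,  1.57079615e+00]), 'joint_velocities': array([-0.00021527,  0.00019299,  0.00093362, -0.00238317, -0.00059179,
       -0.00100283]), 'effort': array([-7.49280644e-04, -5.39597368e+01,  3.39745975e+01,  1.94293284e-02,
       -1.65436873e-04, -8.31620895e-06]), 'tcp_pos': array([139.46670869, 583.01158442, 238.43186899]), 'tool_rot': array([ 1.17133865e-01,  9.93115781e-01, -8.32730740e-04, -9.99352809e-05]), 'wrist_force': array([ 0.14281329, -0.05439801,  0.16974972]), 'moment': array([ 0.00073039, -0.02060805, -0.00075723]), 'width': 1.0011884450204036}
{'camera_matrix': array([[391.50628409,   0.        , 277.39062497],
       [  0.        , 391.50628409, 208.17793833],
       [  0.        ,   0.        ,   1.        ]]), 'T': array([[ 8.17911757e-03,  9.95326181e-01, -9.62231584e-02,
         4.30759530e+02],
       [-9.99933029e-01,  7.35298014e-03, -8.93710181e-03,
        -1.42325627e+01],
       [-8.18780444e-03,  9.62898118e-02,  9.95319663e-01,
     
[... 226 characters left out ...]
 5.  94.]
carton_a {'at': [188.0, 289.2], 'conf': 0.74} [308. 245.  94.]
carton_a {'at': [215.6, 228.2], 'conf': 0.65} [480. 172.  94.]
carton_a {'at': [327.0, 227.4], 'conf': 0.57} [ 485. -146.   94.]
carton_a {'at': [211.5, 126.3], 'conf': 0.56} [778. 191.  94.]
carton_a {'at': [244.3, 192.9], 'conf': 0.45} [582.  91.  94.]
board {'at': [247.0, 196.9], 'conf': 0.9} [579.  90.  24.]
board {'at': [441.2, 216.1], 'conf': 0.57} [ 525. -500.   24.]
plate {'at': [190.2, 186.3], 'conf': 0.75} [611. 264.  24.]
plate {'at': [448.8, 248.7], 'conf': 0.4} [ 427. -519.   24.]
back_fence {'at': [248.8, 196.1], 'conf': 0.79} [582.  84.  24.]
end_fence {'at': [245.9, 195.5], 'conf': 0.96} [584.  93.  24.]
```

View pics/top0.png

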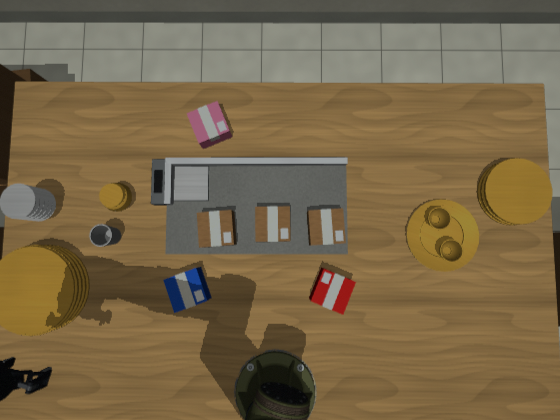

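View pics/scene0.png

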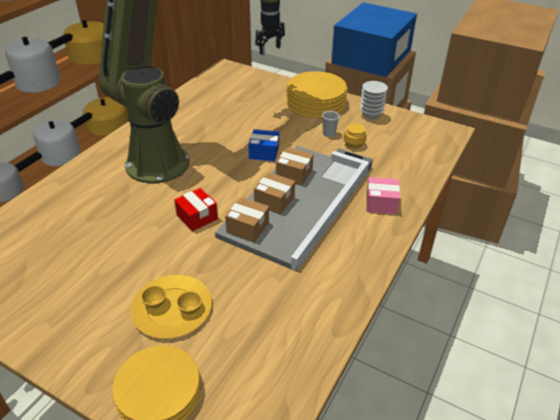

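The top view shows three brown cartons at (216,228), (273,224) and (326,226) on the board. These fit "plain cardboard". Blue (188,290), red (332,290) and pink (210,124) are decoys off the board. The plate is at (191,184), with the fences along the top and left of it. I'll confirm this in an enlarged crop.

```bash
python3 - <<'E'
from h import *
im=cv2.imread('pics/top0.png')
c=cv2.resize(im[148:262,145:355],None,fx=3.8,fy=3.8,interpolation=cv2.INTER_CUBIC)
cv2.imwrite('pics/crop1.png',c)
for p in [(166,254),(347.5,253.5)]: print(ray_to_z('top',p,24).round(1))
for p in [(347.5,158)]: print(ray_to_z('top',p,54).round(1))
E
```

```text
[404.1 331.4  24. ]
[ 410.1 -215.5   24. ]
[ 695.4 -213.    54. ]
```

View pics/crop1.png

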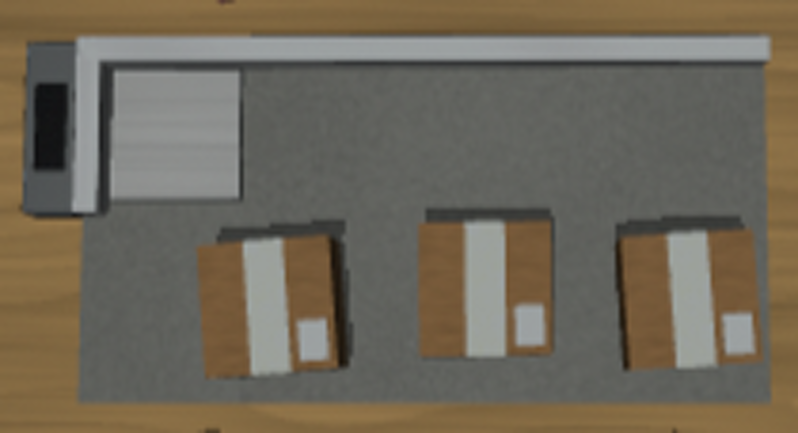

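```bash
cat >> h.py <<'E'
def cp(x,y,z): return ray_to_z('top',((x+.5)/3.8-.5+145,(y+.5)/3.8-.5+148),z)[:2]
def quad(pts,z):
    P=np.array([cp(*p,z) for p in pts]);c=P.mean(0)
    u=(P[0]-P[1]+P[3]-P[2])/2   # left: +y
    v=(P[0]-P[3]+P[1]-P[2])/2
    return c, np.linalg.norm(u),np.linalg.norm(v),np.degrees(np.arctan2(-u[0],u[1]))
E
python3 - <<'E'
from h import *
for n,z,p in [('board front L',24,(78,402)),('board front R',24,(771,402)),('fence far L',54,(77,37)),('fence far R',54,(770,37)),('fence in L',54,(101,62)),('fence in R',54,(770,62)),('endf near',54,(97,212)),('plate',24,(0,0))]:
    print(n,cp(*p,z).round(1))
print('plate',quad([(110,68),(242,68),(241,200),(110,199)],24))
print('L',quad([(198,246),(330,235),(340,368),(205,378)],94))
print('M',quad([(419,222),(552,220),(552,356),(418,356)],94))
print('R',quad([(620,237),(753,231),(762,362),(628,369)],94))
E
```

```text
board front L [405.8 334. ]
board front R [ 410.4 -215.6]
fence far L [693.8 336.3]
fence far R [ 697.3 -212.3]
fence in L [673.8 316.6]
fence in R [ 677.2 -212.1]
endf near [554.4 315.6]
plate [731.  409.5]
plate (array([621.90591103, 262.63888892]), np.float64(106.43720537934493), np.float64(107.41468889260477), np.float64(0.17421938607014179))
L (array([479.73324257, 172.80706462]), np.float64(100.60616156289908), np.float64(99.82588154253264), np.float64(4.945108662373032))
M (array([494.71878851,   9.89927982]), np.float64(100.30384037421302), np.float64(101.50457443687647), np.float64(0.8749541344760234))
R (array([ 487.45324063, -144.28376657]), np.float64(100.17805413859216), np.float64(98.7554773432867), np.float64(3.2326028396549646))
```

Request:
drive_tool(deltas=[5,0,0,0,-1,5,0,0,0,-1,5,0,0,0,-0.78,5,0,0,0,0])

```text
time: 0.75
tcp_pos: [139.6, 583.5, 239.3]
tool_rot: [-0.004, 1.0, -0.0, -0.0]
wrist_force: [-0.3, -0.2, 0.0]
width: 0.584
```

Request:
drive_tool(deltas=[5,-2.56,-4.1,0,0,5,-2.56,-4.1,0,0,5,-2.56,-4.1,0,0,5,-2.56,-4.1,0,0,5,-2.56,-4.1,0,0,5,-2.56,-4.1,0,0,5,-2.56,-4.1,0,0,5,-2.56,-4.1,0,0,5,-2.56,-4.1,0,0,5,-2.56,-4.1,0,0])

```text
time: 1.75
tcp_pos: [399.6, 173.8, 239.7]
tool_rot: [-0.003, 1.0, 0.0, 0.0]
wrist_force: [1.4, 1.4, -0.1]
width: 0.583
```

Request:
drive_tool(deltas=[5,0.1,0,3,0,5,0.1,0,3,0,5,0.1,0,3,0,5,0.1,0,3,0,5,0.1,0,3,0,5,0,0,2.8,0,5,0,0,0,0,5,0,0,0,0,5,0,0,0,0])

```text
time: 2.65
tcp_pos: [395.0, 176.0, 62.8]
tool_rot: [-0.004, 1.0, 0.0, 0.001]
wrist_force: [0.6, -0.1, -0.2]
width: 0.589
```

```bash
python3 - <<'E'
from h import *
s=r.get_state();print(s['tcp_pos'],s['wrist_force'],s['moment'],s['joint_pos'])
snap('scene','scene1')
E
```

```text
[394.98851657 176.04364437  62.77211699] [ 0.58078828 -0.09499256 -0.22048683] [-0.02290347 -0.03829     0.04249394] [ 4.19266379e-01  1.58894907e-01 -6.87744325e-01  7.21888794e-01
  1.78323328e-07  4.12031913e-01]
```

Request:
drive_tool(deltas=[5,-0.4,0,0,0,5,-0.4,0,0,0,5,-0.4,0,0,0,5,-0.4,0,0,0,5,-0.3,0,0,0,5,-0.2,0,0,0])

```text
time: 3.3
tcp_pos: [415.2, 175.7, 61.3]
tool_rot: [-0.004, 1.0, 0.0, -0.0]
wrist_force: [-0.1, -0.0, -0.3]
width: 0.581
```

Request:
drive_tool(deltas=[5,-0.2,0,0,0,5,-0.2,0,0,0,5,-0.2,0,0,0])

```text
time: 3.6
tcp_pos: [420.7, 175.7, 61.2]
tool_rot: [-0.004, 1.0, -0.0, -0.0]
wrist_force: [-1.1, -0.2, 0.0]
width: 0.589
```

Request:
drive_tool(deltas=[5,-0.2,0,0,0,5,-0.2,0,0,0,5,-0.2,0,0,0])

```text
time: 3.9
tcp_pos: [426.9, 175.7, 61.3]
tool_rot: [-0.004, 1.0, -0.0, 0.0]
wrist_force: [-1.5, -0.7, 0.5]
width: 0.587
```

Request:
drive_tool(deltas=[5,-0.2,0,0,0,5,-0.2,0,0,0])

```text
time: 4.1
tcp_pos: [430.9, 175.8, 61.3]
tool_rot: [-0.004, 1.0, -0.0, -0.0]
wrist_force: [-1.0, 1.0, 0.7]
width: 0.584
```

Request:
drive_tool(deltas=[5,-0.2,0,0,0,5,-0.2,0,0,0])

```text
time: 4.3
tcp_pos: [434.7, 175.7, 61.3]
tool_rot: [-0.004, 1.0, -0.0, -0.0]
wrist_force: [-2.3, 0.1, 0.5]
width: 0.584
```

```bash
python3 - <<'E'
from h import *
s=r.get_state();print(s['tcp_pos'],s['wrist_force'],s['moment'])
snap('top','top1');im=cv2.imread('pics/top1.png')
cv2.imwrite('pics/crop2.png',cv2.resize(im[148:262,145:355],None,fx=3.8,fy=3.8,interpolation=cv2.INTER_CUBIC))
E
```

```text
[434.74736602 175.74756642  61.28237606] [-2.33842372  0.08613187  0.51744519] [-0.07711635  0.24083875  0.02723967]
```

View pics/crop2.png

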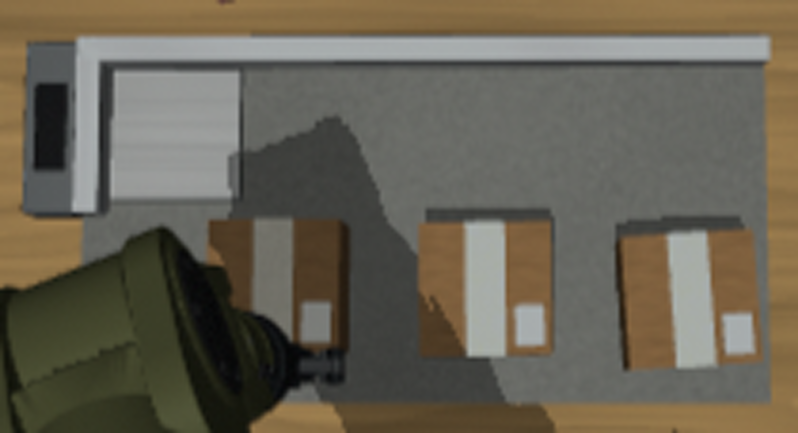

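Request:
drive_tool(deltas=[5,2,0,0,0,5,2,0,0,0,5,0,-4.1,0,0,5,0,-4.1,0,0,5,0,-4.1,0,0,5,0,-4.1,0,0,5,-1.5,0,0,0,5,-1.5,0,0,0,5,0,0,0,0,5,0,0,0,0])

```text
time: 5.35
tcp_pos: [425.7, 11.7, 61.2]
tool_rot: [-0.004, 1.0, -0.0, -0.0]
wrist_force: [-0.6, 0.2, 0.3]
width: 0.585
```

Request:
drive_tool(deltas=[5,-0.2,0,0,0,5,-0.2,0,0,0,5,-0.2,0,0,0,5,-0.2,0,0,0,5,-0.2,0,0,0])

```text
time: 5.85
tcp_pos: [435.7, 12.0, 61.2]
tool_rot: [-0.004, 1.0, 0.0, -0.0]
wrist_force: [-1.5, -0.7, 1.1]
width: 0.582
```

Request:
drive_tool(deltas=[5,-0.2,0,0,0,5,-0.2,0,0,0])

```text
time: 6.05
tcp_pos: [440.1, 11.8, 61.2]
tool_rot: [-0.004, 1.0, -0.0, -0.0]
wrist_force: [-0.7, -0.4, -0.3]
width: 0.585
```

Request:
drive_tool(deltas=[5,-0.2,0,0,0,5,-0.2,0,0,0])

```text
time: 6.25
tcp_pos: [444.3, 11.8, 61.2]
tool_rot: [-0.004, 1.0, -0.0, 0.0]
wrist_force: [-1.1, 0.3, -0.3]
width: 0.585
```

Request:
drive_tool(deltas=[5,2.4,0,0,0,5,2.5,0,0,0,5,0,-3.9,0,0,5,0,-3.9,0,0,5,0,-3.9,0,0,5,0,-3.9,0,0,5,-1.0,0,0,0,5,-1.0,0,0,0,5,0,0,0,0,5,0,0,0,0])

```text
time: 7.25
tcp_pos: [416.4, -143.1, 61.1]
tool_rot: [-0.005, 1.0, 0.0, -0.0]
wrist_force: [1.1, 0.2, 0.3]
width: 0.585
```

Request:
drive_tool(deltas=[5,-0.2,0,0,0,5,-0.2,0,0,0,5,-0.2,0,0,0,5,-0.2,0,0,0,5,-0.2,0,0,0])

```text
time: 7.75
tcp_pos: [424.2, -143.9, 60.9]
tool_rot: [-0.004, 1.0, 0.0, -0.002]
wrist_force: [-10.2, -0.6, 7.5]
width: 0.586
```

Request:
drive_tool(deltas=[5,-0.2,0,0,0,5,-0.2,0,0,0])

```text
time: 7.95
tcp_pos: [426.4, -143.2, 60.5]
tool_rot: [-0.004, 1.0, 0.001, -0.003]
wrist_force: [-10.9, 1.7, 8.3]
width: 0.584
```

Request:
drive_tool(deltas=[5,-0.2,0,0,0,5,-0.2,0,0,0])

```text
time: 8.15
tcp_pos: [430.1, -142.8, 60.4]
tool_rot: [-0.004, 1.0, 0.001, -0.004]
wrist_force: [-9.7, 3.9, 6.0]
width: 0.584
```

```bash
python3 - <<'E'
from h import *
s=r.get_state();print(s['tcp_pos'],s['wrist_force'],s['moment'])
b=snap('top','top2')[148:262,145:355]; a=snap('scene','scene2')
a=a[100:300,140:420]
A=cv2.resize(a,(800,571)); cv2.imwrite('pics/crop3.png',A[:,:,::-1])
cv2.imwrite('pics/crop4.png',cv2.resize(b[:,:,::-1],None,fx=3.8,fy=3.8,interpolation=cv2.INTER_CUBIC))
E
```

```text
[ 430.05339473 -142.75365568   60.43403156] [-9.68695921  3.87239903  5.97279611] [0.70239154 1.69434759 0.29794283]
```

View pics/crop3.png

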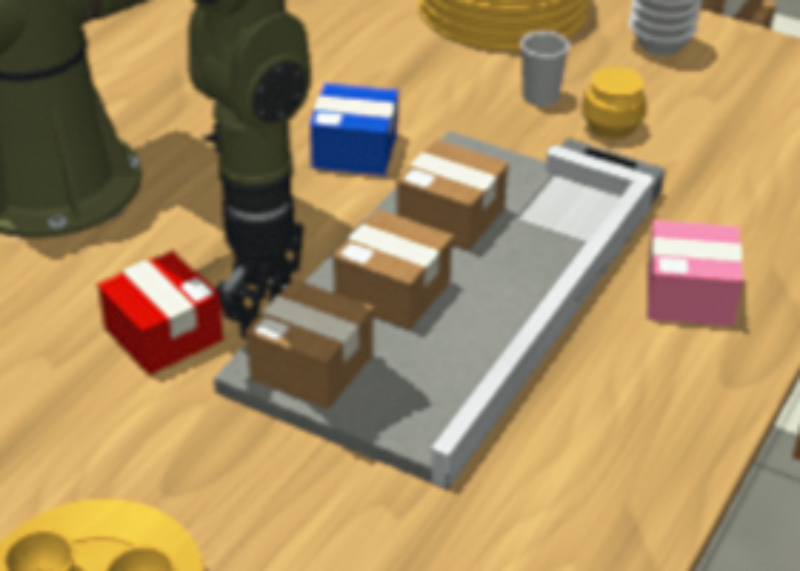

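View pics/crop4.png

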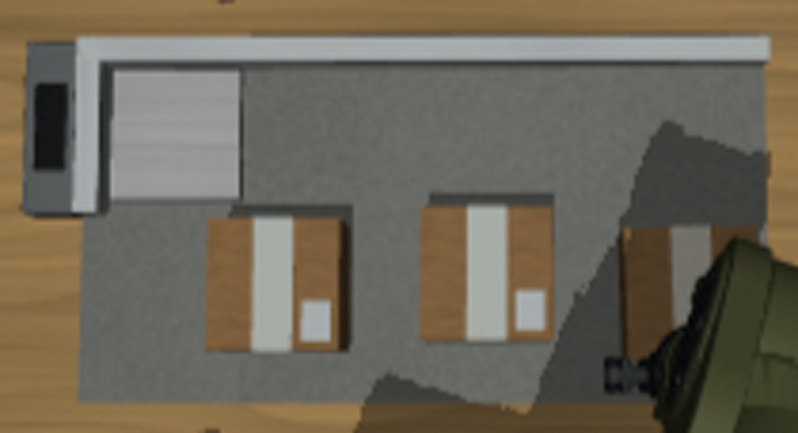

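R is clearly the heavy carton: about 10 N, against 1–2 N for L and M. The crops show it squared up, L and M moved about 12 mm, and the red decoy untouched. Next I'll push R into the lane.

Request:
drive_tool(deltas=[5,-0.6,0,0,0,5,-0.6,0,0,0,5,-0.7,0,0,0,5,-0.7,0,0,0,5,-0.7,0,0,0,5,-0.7,0,0,0,5,-0.7,0,0,0,5,-0.7,0,0,0,5,-0.7,0,0,0,5,-0.7,0,0,0])

```text
time: 9.25
tcp_pos: [499.4, -143.3, 60.3]
tool_rot: [-0.004, 1.0, 0.0, -0.003]
wrist_force: [-7.6, -0.1, 2.7]
width: 0.584
```

Request:
drive_tool(deltas=[5,-0.7,0,0,0,5,-0.7,0,0,0,5,-0.7,0,0,0,5,-0.7,0,0,0,5,-0.6,0,0,0,5,-0.6,0,0,0,5,-0.4,0,0,0,5,-0.4,0,0,0])

```text
time: 10.05
tcp_pos: [547.2, -143.1, 60.3]
tool_rot: [-0.004, 1.0, 0.0, -0.003]
wrist_force: [-9.1, -0.1, 3.7]
width: 0.584
```

```bash
python3 - <<'E'
from h import *
s=r.get_state();print(s['tcp_pos'],s['wrist_force'],s['moment'],s['joint_pos'])
b=snap('top','top3')[148:262,145:355]
cv2.imwrite('pics/crop5.png',cv2.resize(b[:,:,::-1],None,fx=3.8,fy=3.8,interpolation=cv2.INTER_CUBIC))
E
```

```text
[ 547.16876486 -143.05655533   60.28666432] [-9.1176327  -0.1226382   3.73194235] [0.02728612 1.58470729 0.03778148] [-0.25503264  0.38836101 -0.37558717  0.8128291  -0.00121186 -0.26230635]
```

View pics/crop5.png

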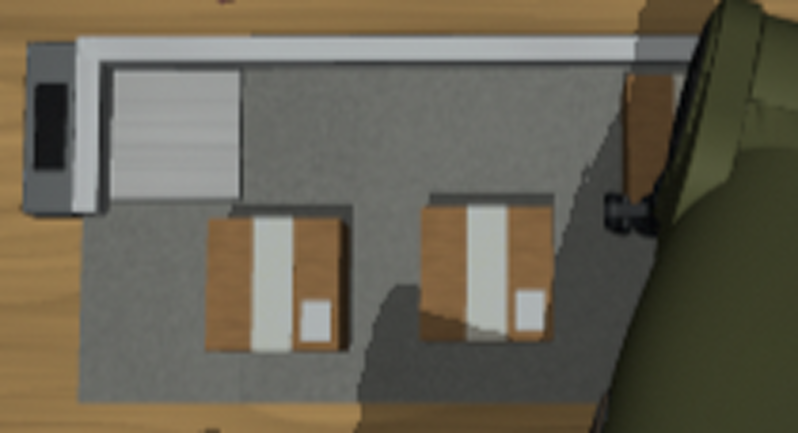

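Request:
drive_tool(deltas=[5,-0.4,0,0,0,5,-0.4,0,0,0,5,-0.4,0,0,0,5,-0.2,0,0,0,5,0,0,0,0,5,1,0,0,0,5,2,0,0,0,5,0,0,-3,0,5,0,0,-3,0,5,0,0,-3,0])

```text
time: 11.1
tcp_pos: [533.7, -143.4, 152.3]
tool_rot: [-0.004, 1.0, 0.0, -0.0]
wrist_force: [0.1, 0.0, -0.3]
width: 0.586
```

Request:
drive_tool(deltas=[5,-2.2,-2,0,0,5,-2.2,-2,0,0,5,-2.2,-2,0,0,5,-2.2,-2.2,0,0,5,0,0,0,1,5,0,0,0,1,5,0,0,0,1,5,0,0,0,1,5,0,0,0,1,5,0,0,0,1])

```text
time: 12.1
tcp_pos: [622.7, -224.8, 151.3]
tool_rot: [0.257, 0.966, 0.0, 0.0]
wrist_force: [0.4, 0.0, -0.1]
width: 0.586
```

Request:
drive_tool(deltas=[5,0,0,0,1,5,0,0,0,1,5,0,0,0,1,5,0,0,0,1,5,0,0,0,1,5,0,0,0,1,5,0,0,0,1,5,0,0,0,1,5,0,0,0,1,5,0,0,0,1])

```text
time: 13.1
tcp_pos: [622.7, -224.8, 151.3]
tool_rot: [0.641, 0.767, 0.0, 0.0]
wrist_force: [0.0, 0.4, 0.7]
width: 0.589
```

Request:
drive_tool(deltas=[5,0,0,0,1,5,0,0,0,1,5,0,0,0,0])

```text
time: 13.4
tcp_pos: [622.7, -224.8, 151.3]
tool_rot: [0.704, 0.71, 0.0, 0.0]
wrist_force: [0.5, 0.7, -0.3]
width: 0.587
```

```bash
python3 - <<'E'
from h import *
s=r.get_state();print(s['tcp_pos'],s['tool_rot'],s['wrist_force'])
for i,p in enumerate([(625,73)]): print(cp(*p,94))
b=snap('top','top4')
b=b[148:262,145:355]
cv2.imwrite('pics/crop6.png',cv2.resize(b[:,:,::-1],None,fx=3.8,fy=3.8,interpolation=cv2.INTER_CUBIC))
E
```

```text
[ 622.71112651 -224.76093913  151.30211354] [7.04466661e-01 7.09737070e-01 8.73280351e-05 8.92777667e-05] [ 0.48873446  0.70483089 -0.28126531]
[659.5048608  -94.96958922]
```

View pics/crop6.png

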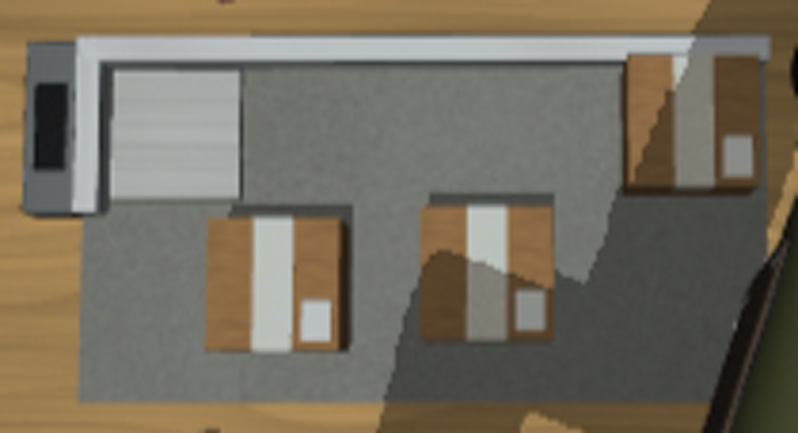

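Request:
drive_tool(deltas=[5,0,0,3,0,5,0,0,3,0,5,0,0,3,0,5,0,0,0,0,5,1,0,0,0,5,0.6,0,0,0,5,0.6,0,0,0,5,0.8,0,0,0,5,1,0,0,0,5,1,0,0,0])

```text
time: 14.45
tcp_pos: [623.9, -175.9, 63.4]
tool_rot: [0.704, 0.71, -0.0, 0.002]
wrist_force: [0.3, -6.0, 0.0]
width: 0.585
```

Request:
drive_tool(deltas=[5,1.2,0,0,0,5,1.2,0,0,0,5,1.2,0,0,0,5,1.2,0,0,0,5,1.2,0,0,0,5,1.2,0.02,0,0,5,1.2,0.02,0,0,5,1.2,0.02,0,0,5,1.2,0.02,0,0,5,1.2,0.02,0,0])

```text
time: 15.45
tcp_pos: [623.8, -55.7, 63.3]
tool_rot: [0.704, 0.71, -0.0, 0.002]
wrist_force: [0.2, -6.1, 1.5]
width: 0.58
```

Request:
drive_tool(deltas=[5,1.2,0.02,0,0,5,1.2,0.02,0,0,5,1.2,0.02,0,0,5,1.2,0.02,0,0,5,1.2,0.02,0,0,5,1.2,0.02,0,0,5,1.2,0.02,0,0,5,1,0.02,0,0,5,0.8,0.02,0,0,5,0.6,0.02,0,0])

```text
time: 16.45
tcp_pos: [624.8, 52.5, 63.3]
tool_rot: [0.704, 0.71, -0.0, 0.002]
wrist_force: [-0.8, -7.3, 1.6]
width: 0.584
```

```bash
python3 - <<'E'
from h import *
s=r.get_state();print(s['tcp_pos'],s['wrist_force'])
P=np.array([cp(*p,94) for p in [(627,54),(758,56),(759,188),(626,188)]]);print(P.mean(0))
b=snap('top','top5')
b=b[148:262,145:355]
cv2.imwrite('pics/crop7.png',cv2.resize(b[:,:,::-1],None,fx=3.8,fy=3.8,interpolation=cv2.INTER_CUBIC))
E
```

```text
[624.77981431  52.49573025  63.28680549] [-0.83194178 -7.28550895  1.61043022]
[ 622.7157608 -146.1340096]
```

View pics/crop7.png

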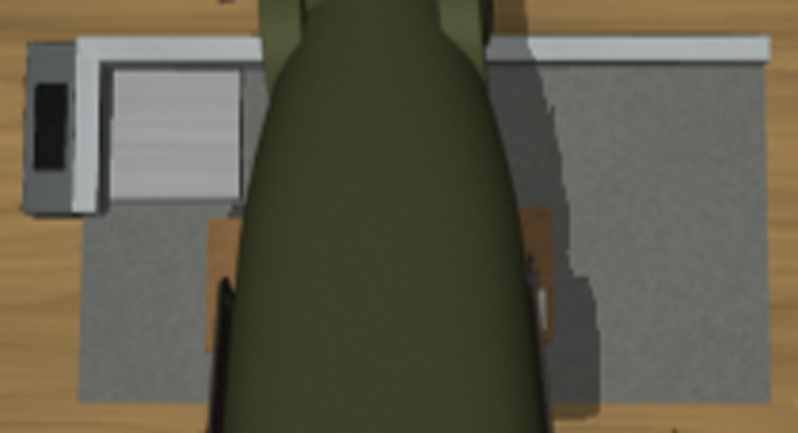

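Request:
drive_tool(deltas=[5,0.8,0.04,0,0,5,1,0.04,0,0,5,1,0.04,0,0,5,1,0.02,0,0,5,1,0.02,0,0,5,1,0.02,0,0,5,1,0,0,0,5,1,0,0,0,5,1,0,0,0,5,1,0,0,0])

```text
time: 17.5
tcp_pos: [626.0, 148.5, 63.9]
tool_rot: [0.705, 0.709, -0.001, 0.004]
wrist_force: [-3.4, -15.0, 12.3]
width: 0.587
```

Request:
drive_tool(deltas=[5,1,0,0,0,5,0.8,0,0,0,5,0.8,0,0,0,5,0.6,0,0,0,5,0.4,0,0,0])

```text
time: 18.0
tcp_pos: [625.7, 185.9, 63.5]
tool_rot: [0.705, 0.71, -0.0, 0.003]
wrist_force: [0.1, -8.4, 4.5]
width: 0.588
```

Request:
drive_tool(deltas=[5,0.3,0,0,0,5,0.3,0,0,0,5,0.3,0,0,0])

```text
time: 18.3
tcp_pos: [625.3, 194.9, 63.0]
tool_rot: [0.705, 0.71, -0.0, 0.002]
wrist_force: [0.3, -6.7, 2.6]
width: 0.585
```

Request:
drive_tool(deltas=[5,0.3,0,0,0,5,0.3,0,0,0,5,0.2,0,0,0])

```text
time: 18.6
tcp_pos: [624.4, 203.9, 62.1]
tool_rot: [0.704, 0.71, -0.0, 0.001]
wrist_force: [0.2, -3.7, -2.7]
width: 0.586
```

Request:
drive_tool(deltas=[5,0.2,0,0,0,5,0.2,0,0,0])

```text
time: 18.8
tcp_pos: [624.2, 206.3, 61.3]
tool_rot: [0.705, 0.71, -0.002, 0.002]
wrist_force: [1.2, -14.6, -1.5]
width: 0.585
```

Request:
drive_tool(deltas=[5,0.2,0,0,0,5,0,0,0,0,5,-1,0,0,0,5,-2,0,0,0,5,0,0,-3,0,5,0,0,-3,0,5,0,0,-3,0,3,3,-2.6,0,0,3,3,-2.6,0,0,3,3.2,-2.7,0,0])

```text
time: 19.8
tcp_pos: [544.6, 272.1, 152.3]
tool_rot: [0.705, 0.709, 0.001, -0.0]
wrist_force: [0.1, 0.1, 1.0]
width: 0.351
```

Request:
drive_tool(deltas=[3,0,0,0,-1,3,0,0,0,-1,3,0,0,0,-1,3,0,0,0,-1,3,0,0,0,-1,3,0,0,0,-1,3,0,0,0,-1,3,0,0,0,-1,3,0,0,0,-1,3,0,0,0,-1])

```text
time: 20.8
tcp_pos: [545.0, 271.6, 151.8]
tool_rot: [0.337, 0.942, 0.001, -0.0]
wrist_force: [0.1, -1.0, -0.5]
width: 0.351
```

Request:
drive_tool(deltas=[3,0,0,0,-1,3,0,0,0,-1,3,0,0,0,-1,3,0,0,0,-1,3,0,0,0,-1,3,0,0,0,-1,3,0,0,0,-1,3,0,0,0,-1,3,0,0,0,0])

```text
time: 21.7
tcp_pos: [545.1, 271.6, 151.9]
tool_rot: [-0.004, 1.0, 0.001, 0.0]
wrist_force: [-0.2, -0.1, 0.2]
width: 0.354
```

```bash
python3 - <<'E'
from h import *
s=r.get_state();print(s['tcp_pos'],s['wrist_force'])
b=snap('top','top6'); a=snap('scene','scene6')
b=b[148:232,145:285]; a=a[130:230,270:410]
cv2.imwrite('pics/crop8.png',np.vstack([cv2.resize(b[:,:,::-1],None,fx=3.8,fy=3.8,interpolation=cv2.INTER_CUBIC)[:300],cv2.resize(a[:,:,::-1],(532,300),interpolation=cv2.INTER_CUBIC)]))
E
```

```text
[545.09322385 271.56490059 151.85759442] [-0.15198116 -0.14889016  0.21287812]
```

View pics/crop8.png

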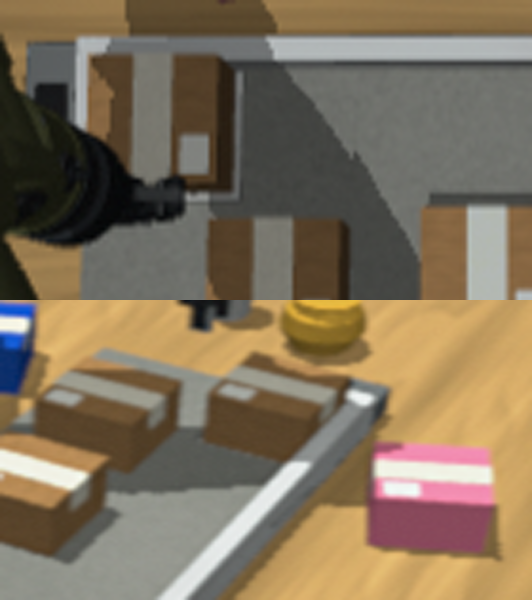

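Request:
drive_tool(deltas=[3,0,0,3,0,3,0,0,3,0,3,0,0,3,0,3,0,0,0,0,3,-0.5,0,0,0,3,-0.4,0,0,0,3,-0.3,0,0,0,3,-0.2,0,0,0,3,-0.2,0,0,0])

```text
time: 22.7
tcp_pos: [561.6, 272.0, 62.1]
tool_rot: [-0.004, 1.0, 0.0, 0.001]
wrist_force: [-0.8, -0.4, -0.3]
width: 0.349
```

Request:
drive_tool(deltas=[3,-0.2,0,0,0,3,-0.1,0,0,0])

```text
time: 22.9
tcp_pos: [562.3, 271.9, 60.9]
tool_rot: [-0.004, 1.0, 0.0, -0.002]
wrist_force: [-6.2, 1.0, 1.3]
width: 0.349
```

Request:
drive_tool(deltas=[3,-0.2,0,0,0,3,-0.2,0,0,0])

```text
time: 23.1
tcp_pos: [563.5, 271.7, 60.5]
tool_rot: [-0.004, 1.0, 0.0, -0.004]
wrist_force: [-16.9, -0.1, 10.7]
width: 0.347
```

Request:
drive_tool(deltas=[3,-0.2,0,0,0])

```text
time: 23.2
tcp_pos: [563.4, 271.7, 60.4]
tool_rot: [-0.005, 1.0, 0.0, -0.006]
wrist_force: [-22.6, 1.1, 14.4]
width: 0.346
```

Request:
drive_tool(deltas=[3,0.5,0,0,0,3,1,0,0,0,3,0.5,0,-3,0,3,0,0,-4,0,3,0,0,-4,0,3,0,0,-4,0,3,4,0,-3,0,3,4,0,0,0,3,4,0,0,0,3,3,2,0,0])

```text
time: 24.2
tcp_pos: [397.7, 289.0, 241.8]
tool_rot: [-0.003, 1.0, -0.0, 0.0]
wrist_force: [-0.1, 1.4, -0.3]
width: 0.354
```

Request:
drive_tool(deltas=[3,2,4,0,0,3,2,4,0,0,3,2,4,0,0,3,0,4,0,0,3,0,4,0,0,3,0,0,0,0])

```text
time: 24.8
tcp_pos: [337.5, 494.4, 240.6]
tool_rot: [-0.006, 1.0, 0.001, 0.0]
wrist_force: [-0.3, 0.1, -0.1]
width: 0.35
```

```bash
python3 - <<'E'
from h import *
s=r.get_state();print(s['time'],s['tcp_pos'],s['wrist_force'])
b=snap('top','top7'); a=snap('scene','scene7')
b=b[148:232,145:285]; a=a[130:230,270:410]
cv2.imwrite('pics/crop9.png',np.vstack([cv2.resize(b[:,:,::-1],None,fx=3.8,fy=3.8,interpolation=cv2.INTER_CUBIC)[:300],cv2.resize(a[:,:,::-1],(532,300),interpolation=cv2.INTER_CUBIC)]))
for d in viewer.boxes_of('top','carton_a'): print(d['conf'],ray_to_z('top',d['at'],90).round(),d['at'])
# predicted top corners at home in crop pixels
o=np.array([624.5,266.]);
for z in(94,89):
  print(z,[tuple(((proj('top',[*(o+np.array(q)*50),z])-[145,148])*3.8).round()) for q in[(1,1),(1,-1),(-1,-1),(-1,1)]])
E
```

```text
24.8 [337.53601256 494.3617207  240.60231649] [-0.28991354  0.12905181 -0.1197755 ]
0.95 [780. 191.  90.] [211.5, 126.1]
0.93 [491. 163.  90.] [218.8, 224.5]
0.91 [508.   9.  90.] [272.6, 219.1]
0.69 [620. 251.  90.] [189.5, 179.9]
0.67 [315. 250.  90.] [186.9, 286.6]
0.66 [ 313. -152.   90.] [329.3, 288.5]
94 [(np.float64(86.0), np.float64(49.0)), (np.float64(216.0), np.float64(50.0)), (np.float64(213.0), np.float64(180.0)), (np.float64(81.0), np.float64(179.0))]
89 [(np.float64(88.0), np.float64(50.0)), (np.float64(218.0), np.float64(51.0)), (np.float64(214.0), np.float64(180.0)), (np.float64(83.0), np.float64(179.0))]
```

View pics/crop9.png

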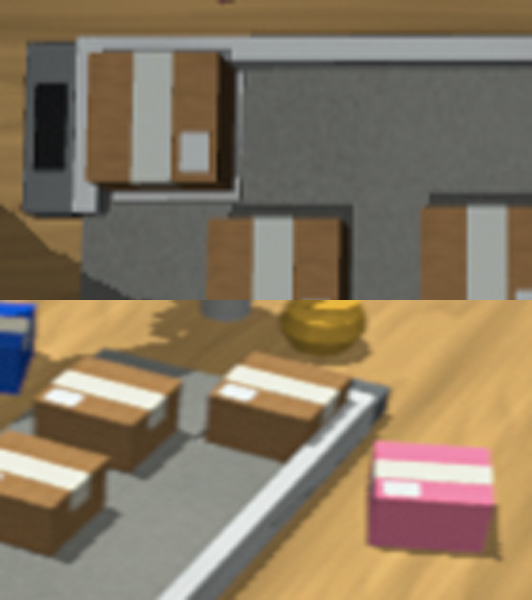

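Both fences are close, but the image suggests the carton could be 1–2 mm short of the end fence. There is plenty of time, so I'll press it once more in +y.

Request:
drive_tool(deltas=[5,-2.9,-3.2,0,0,5,-2.9,-3.2,0,0,5,-2.9,-3.2,0,0,5,-2.9,-3.2,0,0,5,-2.9,-3.2,0,0,5,-2.9,-3.2,0,0,5,-2.9,-3.2,0,0,5,-2.9,-3.2,0,0,5,-2.9,-3.2,0,0,5,-2.6,-3.2,0,0])

```text
time: 25.95
tcp_pos: [628.2, 169.2, 241.9]
tool_rot: [-0.003, 1.0, -0.0, 0.0]
wrist_force: [0.9, -0.1, 0.5]
width: 0.585
```

Request:
drive_tool(deltas=[5,0,0,0,1,5,0,0,0,1,5,0,0,0,1,5,0,0,0,1,5,0,0,0,1,5,0,0,0,1,5,0,0,0,1,5,0,0,0,1,5,0,0,0,1,5,0,0,0,1])

```text
time: 26.95
tcp_pos: [627.0, 170.7, 241.9]
tool_rot: [0.422, 0.907, -0.0, 0.0]
wrist_force: [0.5, 0.8, -0.1]
width: 0.582
```

Request:
drive_tool(deltas=[5,0,0,0,1,5,0,0,0,1,5,0,0,0,1,5,0,0,0,1,5,0,0,0,1,5,0,0,0,1,5,0,0,0,1,5,0,0,0,1,5,0,0,0,0])

```text
time: 27.85
tcp_pos: [627.0, 170.9, 241.8]
tool_rot: [0.705, 0.709, -0.0, 0.0]
wrist_force: [0.4, 0.2, 0.3]
width: 0.584
```

Request:
drive_tool(deltas=[5,0,0,4,0,5,0,0,4,0,5,0,0,4,0,5,0,0,3,0,5,0,0,3,0,5,1,0,0,0,5,1,0,0,0,5,0.8,0,0,0,5,0.3,0,0,0])

```text
time: 28.75
tcp_pos: [628.9, 205.2, 63.7]
tool_rot: [0.704, 0.71, 0.002, 0.001]
wrist_force: [0.6, 0.2, -0.0]
width: 0.582
```

Request:
drive_tool(deltas=[5,0.2,0,0,0,5,0.2,0,0,0])

```text
time: 28.95
tcp_pos: [628.5, 206.0, 62.5]
tool_rot: [0.705, 0.71, -0.0, 0.002]
wrist_force: [1.7, -10.4, 3.2]
width: 0.586
```

Request:
drive_tool(deltas=[5,0.2,0,0,0,5,0.1,0,0,0])

```text
time: 29.15
tcp_pos: [628.5, 206.0, 62.5]
tool_rot: [0.705, 0.709, -0.002, 0.004]
wrist_force: [0.6, -16.0, 6.0]
width: 0.592
```

Request:
drive_tool(deltas=[5,0.2,0,0,0,5,0.2,0,0,0])

```text
time: 29.35
tcp_pos: [628.5, 206.1, 62.5]
tool_rot: [0.706, 0.709, -0.005, 0.007]
wrist_force: [1.8, -30.2, 10.4]
width: 0.587
```

Request:
drive_tool(deltas=[5,-1,0,0,0,5,-1.5,0,0,0,5,-1,0,0,0,5,0,0,-4,0,5,0,0,-4,0,5,0,0,-4,0,5,0,0,-4,0,5,-3,0,0,0,5,-3,0,0,0,5,0,0,0,0])

```text
time: 30.35
tcp_pos: [628.1, 116.2, 221.9]
tool_rot: [0.705, 0.709, -0.0, 0.0]
wrist_force: [-0.4, 0.2, -0.2]
width: 0.586
```

Request:
drive_tool(deltas=[5,-4,-2,0,0,5,-4,-2,0,0,5,-4,-2,0,0,5,-4,-2,0,0,5,-4,-2,0,0,5,0,0,0,0,5,0,0,0,0])

```text
time: 31.05
tcp_pos: [529.4, -81.8, 221.5]
tool_rot: [0.705, 0.709, 0.001, -0.0]
wrist_force: [0.2, 0.2, -0.3]
width: 0.587
```

```bash
python3 - <<'E'
from h import *
s=r.get_state();print(s['time'],s['tcp_pos'],s['wrist_force'])
b=snap('top','top8'); a=snap('scene','scene8')
b=b[148:262,145:290]; 
cv2.imwrite('pics/crop10.png',np.vstack([cv2.resize(b[:,:,::-1],(551,433),interpolation=cv2.INTER_CUBIC)[:300],cv2.resize(a[130:230,270:410,::-1],(551,300),interpolation=cv2.INTER_CUBIC)]))
E
```

```text
31.05 [529.38618427 -81.83598655 221.45928815] [ 0.23121232  0.24517773 -0.25396363]
```

View pics/crop10.png

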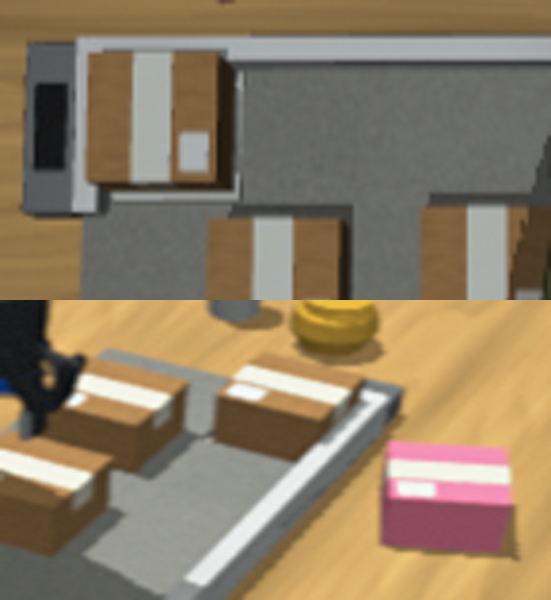

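The carton did not move under a 30 N push in +y, or a 22 N push in +x, so it is home against both fences. The light cartons stand where they were and the arm is clear.

```bash
python3 -c "
from h import *
print(order.job_done())"
```

```text
the job is handed in; nothing more can be done
None
```

The heavy carton is on the weighing plate, in the corner against both fences. I handed the job in at about 31 s of the 72 s allowed.

- **Finding it:** I nudged all three brown cartons. The left and middle ones gave only about 1–2 N. The right one (y ≈ -144 mm) gave about 10 N, so it was the heavy one.
- **Moving it:** I pushed that carton back into the lane, slid it along the back fence onto the plate, then pressed it home both ways.
- **Home in the corner:** It stopped dead against the back fence under about 22 N and against the end fence under about 30 N. Both stopping points were within about 1 mm of what I expected in y and 3 mm in x.
- **Light cartons and ware:** The left and middle cartons stand upright, each shifted about 11–14 mm. The arm ended clear, at no load. It never went near the bowls, tumbler or pot, and the red, blue and pink look-alikes were not touched.

**Weaker checks:**
- **Plate reading:** The robot's state does not give one, so I did not measure how far the plate sank. I infer it from the weight and from the carton sitting fully inside the plate.
- **Camera position:** The top-view estimate of the carton's corners was 1–3 mm off in y from the expected spot. That is about the calibration error, and the contact forces say it is home.

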